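# Close an adjustable wrench on a clamp nut and tighten it

## Task

The adjustable wrench lies around the clamp nut of the nest plate, but its jaws are too wide. Roll the wrench's worm with light finger strokes until the jaws just fit the nut, leave it lying flat, and then use the wrench's handle to tighten the nut clockwise (seen from above) by an eighth of a turn (45 degrees). Never force anything, push neither the moving jaw nor the nut with the gripper, and leave the wrench on the nut and everything else where it is.

Things in the scene. Friction and masses are not known exactly. Their poses are not given: they have to be found in the camera images.
- wrench: dark steel adjustable wrench, 213 mm long, 14 mm thick, 0.5 kg, loose, lying flat on the nest plate around the nut. Origin on its underside (plate level) in the mouth, 15 mm from the fixed jaw's face: on the nut's axis once the jaws fit, within 3 mm of it before. +x points out of the mouth, z up; fixed jaw at y -31 to -15 mm, moving jaw on the +y side, straight handle along -x, from x = -55 to -200 mm
- handle_push (a point): point on the handle's middle line, 7 mm above its underside, at x = -130 mm in the wrench's frame. The handle is 22 mm wide (y -11 to +11 mm) and 14 mm high. Pushed sideways here, about 2 to 3 N turn the nut once the jaws fit; clockwise from above carries the handle towards the wrench's own +y side
- jaw: moving jaw, bright steel, 13 mm wide, 31 mm long, 14 mm high. Origin on its gripping face (underside level); in the wrench's frame this face stands at y = +15 mm when the jaws fit the 30 mm nut and 4.5 to 8.5 mm farther out at the start (not the same each time). It moves along the wrench's y, only as the worm rolls: 1.0 mm per rad
- worm_top (a point): point of the wrench at x -39, y +16, z +19.5 mm, at the nominal top of its knurled worm (18 mm diameter, 20 mm long, axis along y; the head beside it is 14 mm high). The worn worm runs out of true: its real top lies up to 1.2 mm above or below and shifts as it rolls: feel for it. Pressed with 5 to 10 N by shut fingertips and stroked towards the handle (-x) it closes the jaws, about 2 mm per 20 mm; +x opens them
- worm_side (a point): the side of the worm towards the handle, at x -48, y +16, z +11 mm in the wrench's frame. Contact with the worm is stiff (some 20 N per mm): keep finger forces under 25 N. Rolling drags about 2 N; once the jaws are on the nut it stalls, the drag rises to 4 N or more and the fingers slip. The worm stays where it is left
- nut_top (a point): centre of the top face of the clamp nut's hexagon, on its axis, 14 mm above the plate; plain steel hex nut, 30 mm across flats, 14 mm high, stud end 3 mm higher; it turns stiffly about the vertical (about 0.2 N m) and at the start its flats lie nearly parallel to the jaws
- clamp_nut: the plain steel clamp nut, turning on its stud. Origin on its axis, on its underside (plate level); hexagon 30 mm across flats, 34.6 mm across corners, two flats towards its own +y and -y. Turn it only with the wrench
- nut_turn (a joint): turn of the clamp nut in rad, clockwise from above positive; within 0.03 of 0 at the start, 0.785 is an eighth of a turn
- nest_plate: aluminium plate bolted down, 330 x 260 x 12 mm. Origin on its underside (table level) on the nut's axis; the top is 12 mm above it. It reaches from x = -200 to +130 mm and y = -130 to +130 mm in its own frame
- spare_nut: bystander: small hex nut, 19 mm, 10 mm high, on the plate beyond the clamp nut
- nozzle: bystander: brass nozzle, 20 mm diameter, 30 mm high, standing on the plate beyond the clamp nut
- collar: bystander: steel collar, 28 mm diameter, 10 mm high, on the plate beyond the clamp nut
- parts_box: bystander: clear open box, 110 x 110 x 45 mm, left of the plate
- driver: bystander: screwdriver lying on the deck, right of the plate
- carrier: bystander: white carrier slab, 160 x 120 x 8 mm, right of the plate
- cup: bystander: white cup, 64 mm wide, 70 mm high, left of the plate
- puck: bystander: steel disc, 44 mm diameter, 18 mm high, left of the plate
There are look-alikes about, which are no part of the job. Of the things that look like the wrench, the smaller one is meant.

How it is judged:
On the way:
1. the jaws are closed on the nut: slack under 1.5 mm, the wrench seated on the nut, the nut not yet turned (y of jaw in the frame of wrench between 0.0135 and 0.0165 m and horizontal distance between wrench and nut_top below 0.004 m and angle between wrench's own z axis and vertical below 0.06 rad and distance between wrench and nut_top below 0.018 m and value of joint nut_turn below 0.15 rad), for 0.2 s.
At the end, for the whole second after the job is handed in: The clamp nut stands 45 degrees (within 11) clockwise of its start, the wrench lies flat and at rest on the nut (its origin within 4 mm of the nut's axis) with the jaws still fitting it (slack under 1.5 mm), and the gripper has let go (y of jaw in the frame of wrench between 0.0135 and 0.0165 m and horizontal distance between wrench and nut_top below 0.004 m and angle between wrench's own z axis and vertical below 0.06 rad and distance between wrench and nut_top below 0.018 m and value of joint nut_turn between 0.585 and 0.985 rad and linear speed of wrench below 0.01 m/s); the robot touches nothing.
It fails at once if the gripper pressed the wrench with more than 25 N (contact force between the fingers and wrench above 25 N).
It fails at once if the nut was turned with loose jaws (slack over 2.5 mm) (value of joint nut_turn above 0.15 rad and y of jaw in the frame of wrench above 0.0175 m).
It fails at once if the moving jaw was pushed directly by the gripper with more than 8 N (contact force between any of the fingers, the arm and jaw above 8 N).
It fails at once if the nut was pushed directly by the gripper with more than 8 N (contact force between the fingers and clamp_nut above 8 N).
It fails at once if a bystander was moved more than 30 mm (distance of any of spare_nut, nozzle, collar, parts_box, driver, carrier, cup, puck from where it was at the start of the episode above 0.03 m).
It also fails if it takes over 72 s, if anything falls off the work surface, if the arm or the gripper's body presses on something with over 40 N, if the wrist force passes 120 N, or if a joint passes its speed limit or range.

## Robot

A 7-joint arm with a two-finger parallel gripper is mounted at the origin on the work surface. World frame = base frame: x ahead of the robot, y to its left, z up, the work surface at z = 0. Lengths are in m, angles in rad, forces in N, time in s.
With the tool pointing down it reaches from about 0.35 to 0.9 m from the base axis. Payload 19.9 kg.
Tool frame: the origin (TCP) lies at the very end of the fingers, on their centre line; the grasp point (between the pads) lies 19 mm behind it; z points along the fingers, x is the direction in which the jaws open and shut, and the axes are right-handed (so a half turn about z gives the same grasp; the last joint's range is limited). The gripper opens to 85 mm and grips with 20 to 120 N. Pads are 22 mm wide; open, the fingers measure 114 mm over their backs; the gripper's body (76 mm by 85 mm) begins 54 mm behind the grasp point. The pads swing forward as they close: fully open they stand 13 mm farther back than shut.
Start: joints at [1.308, 0.417, -0.01, 1.614, 0.005, 1.111, -0.053], TCP at [0.137, -0.61, 0.231] pointing down, gripper open.
Joint ranges: [-2.81, 2.81], [-0.39, 2.02], [-1.27, 1.25], [0.06, 2.57], [-1.19, 4.33], [0.19, 2], [-2.82, 2.82]. Speed limits (rad/s): [1.89, 1.89, 2.39, 2.39, 3.01, 3.01, 3.01].

## Interface

Orientations are given as [roll, pitch, yaw] about the fixed x, y, z axes, in that order (R = Rz(yaw) Ry(pitch) Rx(roll)).
In Python, from rig import r gives the robot as it stands.
- The arm moves only by the tool play_rows, never from a script. Its arguments are lists of equal length, an entry for each row: "xyz": the shift along the tool's x, y, z in m, a list of three; "twist": the turn about the tool's z in rad; "claw": the finger opening in m, from 0 to 0.0854. A call has 1 to 20 rows; each row is the pose to reach, as a shift and turn from the pose commanded when the call began, along the tool's axes at that moment; what a row does not reach only later rows make up. A row lasts 1/10 s, in which the tool goes at most 50 mm and 8.59 degrees, less where a joint would pass 70% of its speed; a pose out of reach is approached as far as the arm can. A call with a gripper value outside its range is refused whole. The fingers move at their own pace and stop on an object; "squeeze" is the grip in N (left out, the last holds). Time passes only in rows, so rows that repeat a pose let the fingers close. It gives the time, the measured TCP pose, the force and the opening at its end, in the units of the state.
- r.state(): the state, without advancing time (a new reading comes with each control period).
- r.read_camera(name): name is "scene" or "top" or "wrist"; returns a dict with "img" (480x640x3 uint8, blue, green, red), "range_z" (480x640 float32, m along the optical axis (not along the pixel's ray), 0 where there is no reading), "mtx" (3x3 intrinsics, pixels), "R" (3x3) and "t" (3): a world point X has camera coordinates R X + t. Camera axes: x right, y down, z forward; pixel columns grow to the right and rows downward; lengths in m; the calibration is good to about 2 mm. A picture is of the moment at which its call begins.
- r.finish_job(): hands the job in, once; it reports no verdict.
The state is a dict: "time": time; "joint_positions": joint angles; "joint_vel": joint speeds; "joint_torque": joint torques, N m; "position": TCP position; "tool_rot": TCP orientation; "ft_force": force on the tool from outside, world axes, zero at the start; "wrist_torque": the same for the moment, N m; "gripper_width": finger opening in m.
Only numpy, scipy, OpenCV 4.12 (cv2) and the standard library are available. Lean on these libraries where they do the work, as an engineer would, in place of code of your own. Each camera call takes 0.05 s, during which the arm holds its last target.

## Working session

There is one attempt and no reset: what is moved stays moved. The work goes in short steps, Python scripts to look and compute and a tool call to move; the robot and the scene stay as the last step left them, time stands still between calls to the robot, and variables do not carry over. Pictures are saved under pics/ and viewed, and the job is handed in when it is done.

Besides the shell and the picture viewer there is one more tool, called after "Emit:" as name([rows], argument=value, ...), one row to a line, values as JSON. play_rows: Moves the arm, as the interface text tells. Its arguments: {"type":"object","properties":{"xyz":{"type":"array","items":{"type":"array","items":{"type":"number"}}},"twist":{"type":"array","items":{"type":"number"}},"claw":{"type":"array","items":{"type":"number"}},"squeeze":{"type":"number"}},"required":["xyz","twist","claw"]}

```bash
ls; mkdir -p pics; python3 - <<'E'
from rig import r
import cv2
s=r.state(); print(s)
for n in ("scene","top","wrist"):
    c=r.read_camera(n); cv2.imwrite(f"pics/{n}0.png",c["img"]); print(n,c["mtx"].tolist(),c["R"].tolist(),c["t"].tolist())
    import numpy as np; np.savez(f"pics/{n}0.npz",**c)
E
```

```text
pics
{'time': 0.0, 'joint_positions': array([ 1.30848045,  0.41797532, -0.01029567,  1.61417841,  0.00471263,
        1.11070625, -0.05303042]), 'joint_vel': array([ 8.24123950e-04, -4.19836816e-04,  3.85363056e-04, -1.19836742e-04,
        3.02590571e-05, -2.64702057e-04,  5.20508903e-04]), 'joint_torque': array([ 4.65992780e-04, -8.64434910e+01,  6.79481160e-01, -4.34892797e+01,
        1.91283674e-02,  7.40699441e-03,  1.90961606e-05]), 'position': array([ 0.13679554, -0.6094845 ,  0.23065769]), 'tool_rot': array([ 3.14148590e+00,  1.23941832e-03, -1.35000375e+00]), 'ft_force': array([-0.34150576, -1.1756592 ,  0.73223454]), 'wrist_torque': array([ 0.01711611, -0.01948511,  0.05007148]), 'gripper_width': 0.08578109979218423}
scene [[443.9336805615581, 0.0, 315.2480462272129], [0.0, 443.9336805615581, 239.75986393086868], [0.0, 0.0, 1.0]] [[-0.878651563803601, 0.47712393694282423, 0.01800494992123672], [0.31924292615856276, 0.6151093805245292, -0.7209191383840827], [-0.3550427911156693, -0.6276887754189249, -0.6927852608780629]] [0.47372096832339633, -0.09375957474190706, 1.220748967093159]
top [[599.954905117589, 0.0, 318.64802188061105], [0.0, 599.954905117589, 251.4945846032608], [0.0, 0.0, 1.0]] [[-0.00014514324935177792, -0.9999807441075579, 0.006204058956235953], [-0.9982720307042943, -0.0002196710965453725, -0.058761419810395], [0.0587616511592493, -0.006201867356258617, -0.9982527762016663]] [-0.03630612149323854, 0.4980705283234353, 1.6989217312768912]
wrist [[394.5998646325516, 0.0, 325.30561440804485], [0.0, 394.5998646325516, 244.12135039431195], [0.0, 0.0, 1.0]] [[0.21902762010977048, -0.9757184809968518, -0.0005894660717946955], [-0.9395513484843517, -0.211071767557976, 0.2696144886707526], [-0.26319225898625837, -0.05849918615802703, -0.9629681614822797]] [-0.6255897637659069, -0.035089262286773795, 0.37945416606871735]
```

View pics/top0.png

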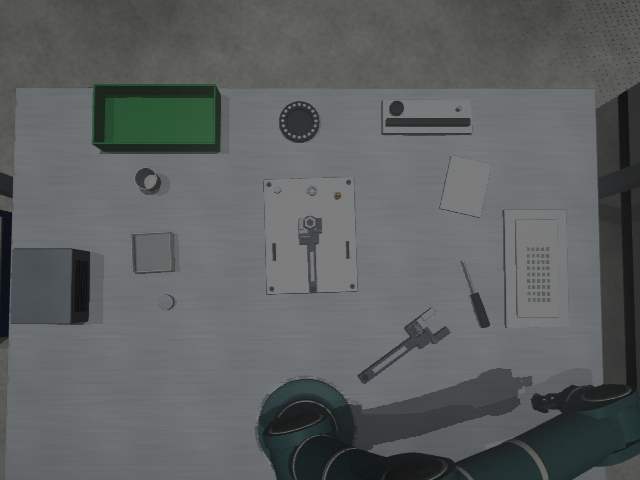

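View pics/scene0.png

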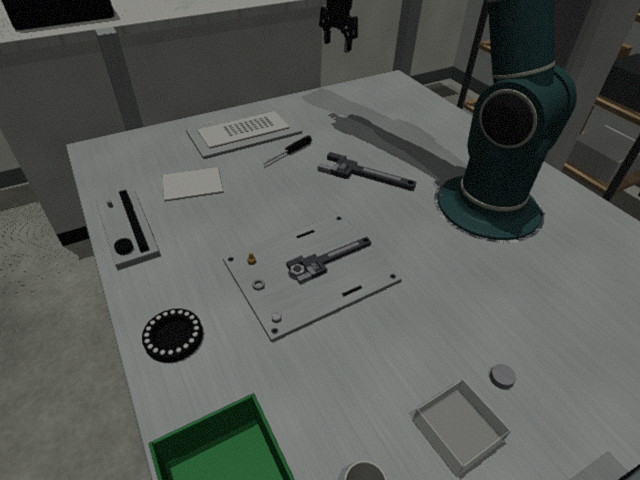

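Two wrench-like things show in the top view. One lies on the nest plate around a nut, from (310,220) to (313,292). The other, larger and brighter, lies on the deck from (360,380) to (445,315). The one on the plate is smaller and sits around the clamp nut, so it is the one meant. I'll confirm that in an enlarged crop.

```bash
cat > h.py <<'E'
import numpy as np, cv2
def bp(c,u,v,z):
    "pixel -> world at height z"
    K,R,t=c["mtx"],c["R"],c["t"]
    d=R.T@np.linalg.inv(K)@np.array([u,v,1.]); o=-R.T@t
    return o+d*(z-o[2])/d[2]
def proj(c,X):
    p=c["R"]@np.asarray(X)+c["t"]; p=c["mtx"]@p; return p[:2]/p[2]
E
python3 - <<'E'
import numpy as np,cv2
from h import *
c=np.load("pics/top0.npz"); im=c["img"]
cr=im[170:300,255:365]; cv2.imwrite("pics/top0c.png",cv2.resize(cv2.convertScaleAbs(cr,alpha=1.6),None,fx=4.6,fy=4.6,interpolation=cv2.INTER_CUBIC))
# rough
for p in [(310,223),(313,290),(263,180),(354,178),(357,292),(267,294)]: print(p,bp(c,*p,0.012).round(4))
rz=c["range_z"]; print(rz[285,330],rz[400,200])
E
```

```text
(310, 223) [ 0.5801 -0.0115  0.012 ]
(313, 290) [ 0.3883 -0.0202  0.012 ]
(263, 180) [0.7044 0.1239 0.012 ]
(354, 178) [ 0.7105 -0.1383  0.012 ]
(357, 292) [ 0.3826 -0.1456  0.012 ]
(267, 294) [0.377  0.1108 0.012 ]
1.7143289 0.0
```

View pics/top0c.png

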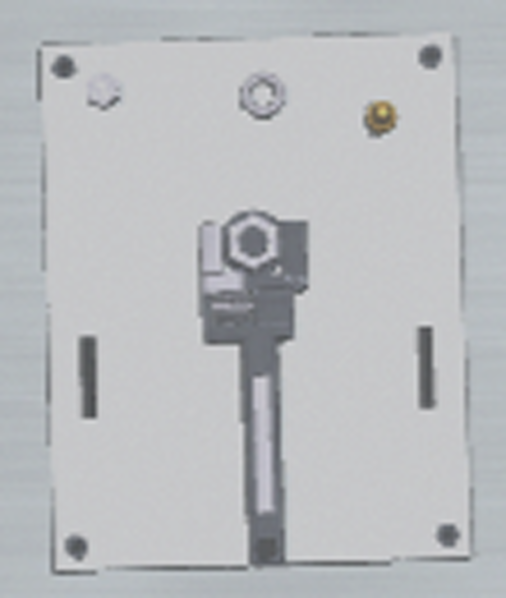

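```bash
python3 - <<'E'
import numpy as np
from h import *
c=np.load("pics/wrist0.npz"); R,t=c["R"],c["t"]
o=-R.T@t; T=np.array([0.13679554,-0.6094845,0.23065769]); print("cam",o,"axis",R[2])
from scipy.spatial.transform import Rotation as Ro
Rt=Ro.from_euler("xyz",[3.14148590,0.00123941832,-1.35000375]).as_matrix()
print("cam in tool",Rt.T@(o-T),"\n",(R@Rt).round(4).tolist())
g=np.array([0.52,0.0,0.231]); print("shift",Rt.T@(g-T))
E
```

```text
cam [ 0.20392267 -0.59560809  0.37449409] axis [-0.26319226 -0.05849919 -0.96296816]
cam in tool [ 0.00098322 -0.06852119 -0.14384505] 
 [[1.0, -0.0, -0.0006], [-0.0002, 0.963, -0.2695], [0.0006, 0.2695, 0.963]]
shift [-5.10765858e-01 -5.07380836e-01  2.36577899e-04]
```

Emit:
play_rows([
  [-0.02,-0.02,0],
  [-0.055,-0.055,0],
  [-0.09,-0.09,0],
  [-0.125,-0.125,0],
  [-0.16,-0.16,0],
  [-0.195,-0.195,0],
  [-0.23,-0.23,0],
  [-0.265,-0.265,0],
  [-0.3,-0.3,0],
  [-0.335,-0.335,0],
  [-0.37,-0.37,0],
  [-0.405,-0.405,0.01],
  [-0.44,-0.44,0.02],
  [-0.475,-0.475,0.03],
  [-0.495,-0.5,0.04],
  [-0.509,-0.517,0.05],
  [-0.509,-0.517,0.05],
  [-0.509,-0.517,0.05],
  [-0.509,-0.517,0.05],
], twist=[0,0.02,0.04,0.06,0.08,0.1,0.12,0.14,0.16,0.18,0.2,0.22,0.22,0.22,0.22,0.22,0.22,0.22,0.22], claw=[0,0,0,0,0,0,0,0,0,0,0,0,0,0,0,0,0,0,0], squeeze=20)

```text
time: 2.05
position: [0.5295, -0.0008, 0.1815]
tool_rot: [3.142, -0.0, -1.571]
ft_force: [0.6, -0.1, -0.4]
gripper_width: 0.0001
```

```bash
python3 - <<'E'
from rig import r
import cv2, numpy as np
c=r.read_camera("wrist"); cv2.imwrite("pics/w1.png",cv2.convertScaleAbs(c["img"],alpha=1.5)); np.savez("pics/w1.npz",**c)
s=r.state(); print(s["time"],s["position"],s["tool_rot"],s["ft_force"])
E
```

```text
2.1 [ 0.52962329 -0.00090317  0.18163798] [-3.14131829e+00 -4.38141817e-04 -1.57129226e+00] [ 0.09189588 -0.50415164 -0.46783564]
```

View pics/w1.png

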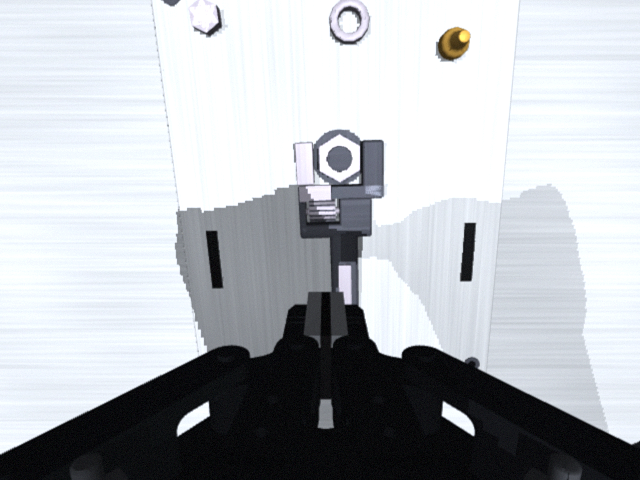

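```bash
python3 - <<'E'
import cv2, numpy as np
c=np.load("pics/w1.npz"); im=c["img"]
cr=im[125:245,275:405]; cv2.imwrite("pics/w1c.png",cv2.resize(cr,None,fx=5,fy=5,interpolation=cv2.INTER_CUBIC))
E
```

```text
(no output)
```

View pics/w1c.png

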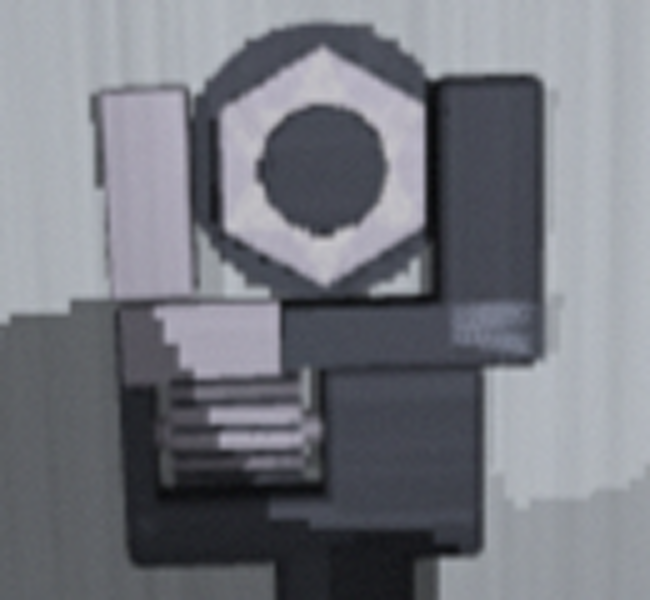

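```bash
python3 - <<'E'
import cv2, numpy as np
from h import *
c=np.load("pics/w1.npz")
f=lambda x,y:(275+x/5,125+y/5)
for n,x,y,z in [("nut",323,165,.026),("nutTopcorner",323,45,.026),("nutbot",323,285,.026),("fixface",438,165,.026),("fixface tip",438,85,.026),("fixout",543,165,.026),("fixout low",543,355,.026),("fixtip",490,77,.026),("movface",190,165,.026),("movout",100,165,.026),("movface tip",189,92,.026),("movface low",192,290,.026),("worm L",165,430,.0315),("worm R",318,430,.0315),("head bottom R",478,550,.026),("head bottom L",135,560,.026),("headtop R",478,370,.026)]:
    print(n,bp(c,*f(x,y),z).round(4))
t=np.load("pics/top0.npz"); 
g=lambda x,y:(255+x/4.6,170+y/4.6)
for n,x,y in [("nut",253,240),("h1L",243,380),("h1R",281,380),("h2L",249,550),("h2R",285,550),("end",267,563),("mouth tip fixed",290,220)]:
    print(n,bp(t,*g(x,y),.026).round(4))
E
```

```text
nut [ 0.5809 -0.0125  0.026 ]
nutTopcorner [ 0.5981 -0.0124  0.026 ]
nutbot [ 0.5632 -0.0127  0.026 ]
fixface [ 0.5809 -0.0296  0.026 ]
fixface tip [ 0.5924 -0.0293  0.026 ]
fixout [ 0.5809 -0.0452  0.026 ]
fixout low [ 0.5526 -0.0463  0.026 ]
fixtip [ 0.5936 -0.0369  0.026 ]
movface [0.5809 0.0072 0.026 ]
movout [0.5809 0.0206 0.026 ]
movface tip [0.5914 0.0073 0.026 ]
movface low [0.5625 0.0071 0.026 ]
worm L [0.5421 0.0112 0.0315]
worm R [ 0.5421 -0.012   0.0315]
head bottom R [ 0.522  -0.0374  0.026 ]
head bottom L [0.5204 0.0163 0.026 ]
headtop R [ 0.5503 -0.0365  0.026 ]
nut [ 0.581  -0.0116  0.026 ]
h1L [ 0.4942 -0.0055  0.026 ]
h1R [ 0.4942 -0.029   0.026 ]
h2L [ 0.3896 -0.0093  0.026 ]
h2R [ 0.3896 -0.0314  0.026 ]
end [ 0.3816 -0.0204  0.026 ]
mouth tip fixed [ 0.5934 -0.0345  0.026 ]
```

Emit:
play_rows([
  [-0.001,-0.021,0.03],
  [-0.001,-0.021,0.07],
  [-0.001,-0.021,0.11],
  [-0.001,-0.021,0.135],
  [-0.001,-0.021,0.14],
  [-0.001,-0.021,0.142],
  [-0.001,-0.021,0.142],
  [-0.001,-0.021,0.142],
], twist=[-0.03,-0.03,-0.03,-0.03,-0.03,-0.03,-0.03,-0.03], claw=[0,0,0,0,0,0,0,0])

```text
time: 2.9
position: [0.5517, 0.0009, 0.0408]
tool_rot: [-3.139, -0.0, -1.54]
ft_force: [-0.7, -0.2, 0.5]
gripper_width: -0.0001
```

```bash
cat > st.py <<'E'
from rig import r
s=r.state(); print(s["time"],s["position"].round(5),s["tool_rot"].round(4),s["ft_force"].round(2))
E
python3 st.py; python3 - <<'E'
from rig import r
import cv2, numpy as np
c=r.read_camera("wrist"); cv2.imwrite("pics/w2.png",cv2.convertScaleAbs(c["img"][100:400,150:550],alpha=1.5)); np.savez("pics/w2.npz",**c)
E
```

```text
2.9 [0.55169 0.00087 0.04079] [-3.1394e+00 -3.0000e-04 -1.5403e+00] [-0.67 -0.22  0.55]
```

View pics/w2.png

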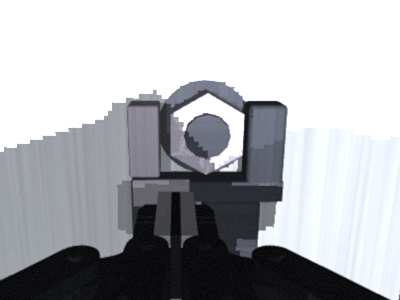

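Emit:
play_rows([
  [0,0,0.004],
  [0,0,0.007],
  [0,0,0.007],
], twist=[0,0,0], claw=[0,0,0])

```text
time: 3.25
position: [0.5506, 0.0011, 0.0319]
tool_rot: [3.141, 0.0, -1.54]
ft_force: [-1.0, 0.0, 0.2]
gripper_width: -0.0001
```

Emit:
play_rows([
  [0,0,0.0005],
  [0,0,0.0008],
], twist=[0,0], claw=[0,0])

```text
time: 3.45
position: [0.5509, 0.0011, 0.0315]
tool_rot: [3.142, 0.0, -1.54]
ft_force: [1.2, -0.0, 0.5]
gripper_width: -0.0001
```

Emit:
play_rows([
  [0,0,0.0003],
  [0,0,0.0003],
], twist=[0,0], claw=[0,0])

```text
time: 3.65
position: [0.5509, 0.0011, 0.0312]
tool_rot: [-3.142, 0.0, -1.54]
ft_force: [-0.1, -0.5, 1.4]
gripper_width: 0.0
```

Emit:
play_rows([
  [0,0,0.0003],
  [0,0,0.0003],
], twist=[0,0], claw=[0,0])

```text
time: 3.85
position: [0.551, 0.0011, 0.0311]
tool_rot: [-3.141, 0.0, -1.54]
ft_force: [-1.1, 0.4, 4.9]
gripper_width: -0.0
```

Emit:
play_rows([
  [0,0,0.0003],
  [0,0,0.0003],
], twist=[0,0], claw=[0,0])

```text
time: 4.05
position: [0.5513, 0.0011, 0.0309]
tool_rot: [-3.141, 0.0, -1.54]
ft_force: [-0.0, -0.2, 6.3]
gripper_width: -0.0002
```

Emit:
play_rows([
  [0,0.002,0.0001],
  [0,0.004,0.0001],
], twist=[0,0], claw=[0,0])

```text
time: 4.25
position: [0.5486, 0.0011, 0.0314]
tool_rot: [-3.138, 0.0, -1.54]
ft_force: [5.8, 0.2, 12.1]
gripper_width: 0.0001
```

Emit:
play_rows([
  [0,0.002,-0.0004],
  [0,0.004,-0.0006],
], twist=[0,0], claw=[0,0])

```text
time: 4.45
position: [0.5444, 0.0009, 0.032]
tool_rot: [-3.138, 0.0, -1.54]
ft_force: [4.1, 0.5, 9.4]
gripper_width: 0.0002
```

Emit:
play_rows([
  [0,0.002,-0.0002],
  [0,0.004,-0.0003],
], twist=[0,0], claw=[0,0])

```text
time: 4.65
position: [0.5403, 0.0008, 0.0323]
tool_rot: [-3.138, 0.0, -1.54]
ft_force: [3.1, -0.8, 11.3]
gripper_width: 0.0
```

Emit:
play_rows([
  [0,0.002,-0.0003],
  [0,0.004,-0.0004],
], twist=[0,0], claw=[0,0])

```text
time: 4.85
position: [0.536, 0.0006, 0.0325]
tool_rot: [-3.139, 0.0, -1.54]
ft_force: [2.5, -0.1, 8.1]
gripper_width: -0.0002
```

Emit:
play_rows([
  [0,0.002,0],
  [0,0.004,0.0],
], twist=[0,0], claw=[0,0])

```text
time: 5.05
position: [0.5319, 0.0005, 0.0325]
tool_rot: [-3.139, 0.0, -1.54]
ft_force: [1.0, -0.3, 7.0]
gripper_width: -0.0003
```

```bash
python3 - <<'E'
from rig import r
import cv2, numpy as np
c=r.read_camera("wrist"); cv2.imwrite("pics/w3.png",cv2.resize(c["img"][150:330,260:450],None,fx=3,fy=3)); np.savez("pics/w3.npz",**c)
E
```

```text
(no output)
```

View pics/w3.png

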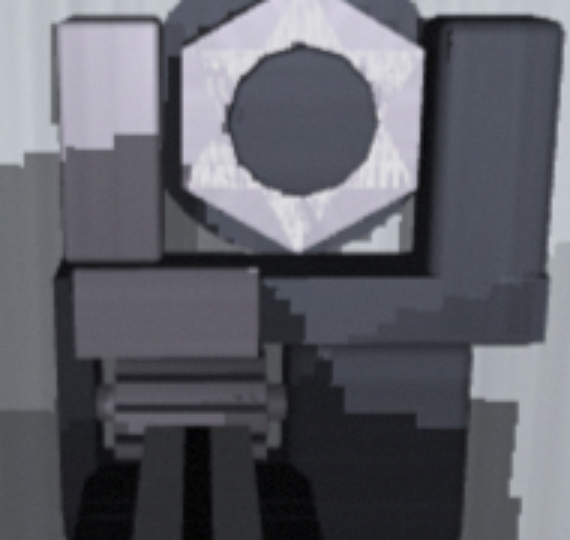

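```bash
cat > gap.py <<'E'
import numpy as np,sys
from h import *
c=np.load(sys.argv[1]); xm,xf,y=map(float,sys.argv[2:5]); s=float(sys.argv[5]); ox,oy=float(sys.argv[6]),float(sys.argv[7])
a=bp(c,ox+xm/s,oy+y/s,.026); b=bp(c,ox+xf/s,oy+y/s,.026); print(a.round(4),b.round(4),"gap",a[1]-b[1])
E
python3 gap.py pics/w3.npz 161 428 100 3 260 150
```

```text
[0.5824 0.0055 0.026 ] [ 0.5834 -0.0283  0.026 ] gap 0.03374569082830256
```

Emit:
play_rows([
  [0,0,-0.006],
  [0,-0.01,-0.006],
  [0,-0.0195,-0.004],
  [0,-0.0195,-0.0015],
  [0,-0.0195,-0.001],
  [0,-0.0195,-0.0007],
  [0,-0.0195,-0.0007],
], twist=[0,0,0,0,0,0,0], claw=[0,0,0,0,0,0,0])

```text
time: 5.8
position: [0.5502, 0.0011, 0.0324]
tool_rot: [3.141, 0.0, -1.54]
ft_force: [-0.2, -0.5, 0.8]
gripper_width: 0.0001
```

Emit:
play_rows([
  [0,0,0.0004],
  [0,0,0.0004],
], twist=[0,0], claw=[0,0])

```text
time: 6.0
position: [0.5502, 0.0011, 0.0322]
tool_rot: [3.142, -0.0, -1.54]
ft_force: [0.3, 1.5, 3.5]
gripper_width: 0.0001
```

Contact at 3.5 N. Press a bit more and stroke in the falling part of the runout.

Emit:
play_rows([
  [0,0,0.0004],
  [0,0.002,0.0005],
  [0,0.004,0.0005],
], twist=[0,0,0], claw=[0,0,0])

```text
time: 6.3
position: [0.5474, 0.001, 0.0322]
tool_rot: [-3.139, 0.0, -1.54]
ft_force: [3.7, 0.1, 8.4]
gripper_width: 0.0
```

Emit:
play_rows([
  [0,0.002,0],
  [0,0.004,0],
], twist=[0,0], claw=[0,0])

```text
time: 6.5
position: [0.5429, 0.0009, 0.032]
tool_rot: [-3.14, 0.0, -1.54]
ft_force: [2.0, 0.5, 3.9]
gripper_width: 0.0002
```

Emit:
play_rows([
  [0,0.002,0.0007],
  [0,0.004,0.0009],
], twist=[0,0], claw=[0,0])

```text
time: 6.7
position: [0.5392, 0.0007, 0.0314]
tool_rot: [-3.14, -0.0, -1.54]
ft_force: [1.3, 0.4, 9.7]
gripper_width: -0.0002
```

Emit:
play_rows([
  [0,0.002,0.0004],
  [0,0.004,0.0006],
], twist=[0,0], claw=[0,0])

```text
time: 6.9
position: [0.5353, 0.0006, 0.0309]
tool_rot: [-3.139, -0.0, -1.54]
ft_force: [2.6, 0.4, 11.5]
gripper_width: 0.0003
```

Emit:
play_rows([
  [0,0.002,0],
  [0,0.004,0.0001],
], twist=[0,0], claw=[0,0])

```text
time: 7.1
position: [0.5309, 0.0005, 0.0304]
tool_rot: [-3.14, 0.0, -1.54]
ft_force: [2.1, -0.1, 4.4]
gripper_width: 0.0002
```

```bash
python3 - <<'E'
from rig import r
import cv2, numpy as np
c=r.read_camera("wrist"); cv2.imwrite("pics/w4.png",cv2.resize(c["img"][150:330,260:450],None,fx=4,fy=4,interpolation=2)[:600]); np.savez("pics/w4.npz",**c)
E
```

```text
(no output)
```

View pics/w4.png

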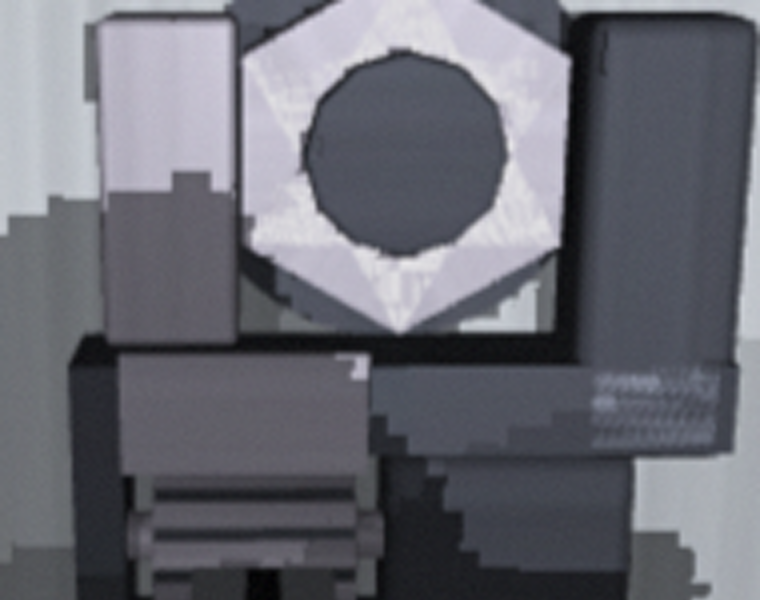

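```bash
python3 gap.py pics/w4.npz 238 580 150 4 260 150;python3 gap.py pics/w3.npz 161 436 100 3 260 150; python3 gap.py pics/w1.npz 190 438 165 5 275 125; python3 gap.py pics/w4.npz 242 570 150 4 260 150
```

```text
[0.5802 0.0032 0.026 ] [ 0.5812 -0.0289  0.026 ] gap 0.032064021503901294
[0.5824 0.0055 0.026 ] [ 0.5835 -0.0293  0.026 ] gap 0.03475686300584896
[0.5809 0.0072 0.026 ] [ 0.5809 -0.0296  0.026 ] gap 0.03681616907609764
[0.5802 0.0028 0.026 ] [ 0.5811 -0.0279  0.026 ] gap 0.030751423761038562
```

Emit:
play_rows([
  [0,0,-0.006],
  [0,-0.01,-0.006],
  [0,-0.0195,-0.004],
  [0,-0.0195,-0.0015],
  [0,-0.0195,-0.001],
  [0,-0.0195,-0.0005],
  [0,-0.0195,-0.0003],
], twist=[0,0,0,0,0,0,0], claw=[0,0,0,0,0,0,0])

```text
time: 7.85
position: [0.5497, 0.0011, 0.0302]
tool_rot: [3.141, 0.0, -1.54]
ft_force: [1.0, -0.1, 1.1]
gripper_width: -0.0002
```

Emit:
play_rows([
  [0,0,0.0004],
  [0,0,0.0004],
], twist=[0,0], claw=[0,0])

```text
time: 8.05
position: [0.5498, 0.0011, 0.03]
tool_rot: [-3.142, 0.0, -1.54]
ft_force: [-0.2, 0.8, 4.9]
gripper_width: -0.0001
```

Emit:
play_rows([
  [0,0,0.0003],
  [0,0.002,0.0003],
  [0,0.004,0.0003],
], twist=[0,0,0], claw=[0,0,0])

```text
time: 8.35
position: [0.5469, 0.0011, 0.0302]
tool_rot: [-3.139, 0.0, -1.54]
ft_force: [4.2, -0.4, 7.4]
gripper_width: 0.0001
```

Emit:
play_rows([
  [0,0.002,0],
  [0,0.004,0],
], twist=[0,0], claw=[0,0])

```text
time: 8.55
position: [0.5429, 0.0011, 0.0303]
tool_rot: [-3.139, 0.0, -1.54]
ft_force: [4.3, 2.3, 6.9]
gripper_width: 0.0004
```

Emit:
play_rows([
  [0,0.002,-0.0001],
  [0,0.004,-0.0001],
], twist=[0,0], claw=[0,0])

```text
time: 8.75
position: [0.5391, 0.0012, 0.0305]
tool_rot: [-3.139, 0.001, -1.54]
ft_force: [5.5, 2.9, 8.5]
gripper_width: 0.0005
```

```bash
python3 - <<'E'
from rig import r
import cv2, numpy as np
c=r.read_camera("wrist"); cv2.imwrite("pics/w5.png",cv2.resize(c["img"][150:330,260:450],None,fx=4,fy=4,interpolation=2)[:600]); np.savez("pics/w5.npz",**c)
E
```

```text
(no output)
```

View pics/w5.png

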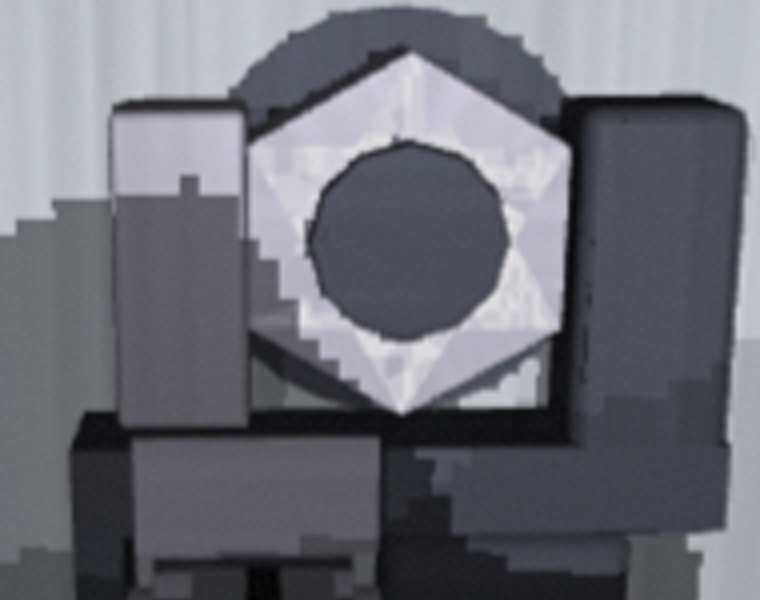

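```bash
python3 gap.py pics/w5.npz 245 578 240 4 260 150;python3 gap.py pics/w5.npz 249 571 240 4 260 150
```

```text
[0.5798 0.003  0.026 ] [ 0.5808 -0.0287  0.026 ] gap 0.03171319552865147
[0.5798 0.0026 0.026 ] [ 0.5807 -0.028   0.026 ] gap 0.030665627174356374
```

Emit:
play_rows([
  [0,0.002,-0.0001],
  [0,0.004,-0.0001],
], twist=[0,0], claw=[0,0])

```text
time: 9.0
position: [0.5355, 0.0013, 0.0308]
tool_rot: [-3.138, 0.001, -1.539]
ft_force: [6.4, 3.0, 11.5]
gripper_width: -0.0001
```

Emit:
play_rows([
  [0,0.002,0],
  [0,0.004,0],
], twist=[0,0], claw=[0,0])

```text
time: 9.2
position: [0.5315, 0.0013, 0.0309]
tool_rot: [-3.138, 0.001, -1.539]
ft_force: [2.7, 4.3, 11.3]
gripper_width: 0.0001
```

Emit:
play_rows([
  [0,0,-0.006],
  [0,0,-0.015],
  [0,0,-0.015],
], twist=[0,0,0], claw=[0,0,0])

```text
time: 9.5
position: [0.5303, 0.0003, 0.0459]
tool_rot: [-3.14, -0.0, -1.54]
ft_force: [0.3, -0.4, -0.2]
gripper_width: -0.0
```

```bash
python3 st.py; python3 - <<'E'
from rig import r
import cv2, numpy as np
c=r.read_camera("wrist"); cv2.imwrite("pics/w6.png",cv2.resize(c["img"][130:310,260:450],None,fx=4,fy=4,interpolation=2)[:600]); np.savez("pics/w6.npz",**c)
E
```

```text
9.5 [5.3031e-01 3.3000e-04 4.5880e-02] [-3.1405e+00 -1.0000e-04 -1.5402e+00] [ 0.28 -0.42 -0.21]
```

View pics/w6.png

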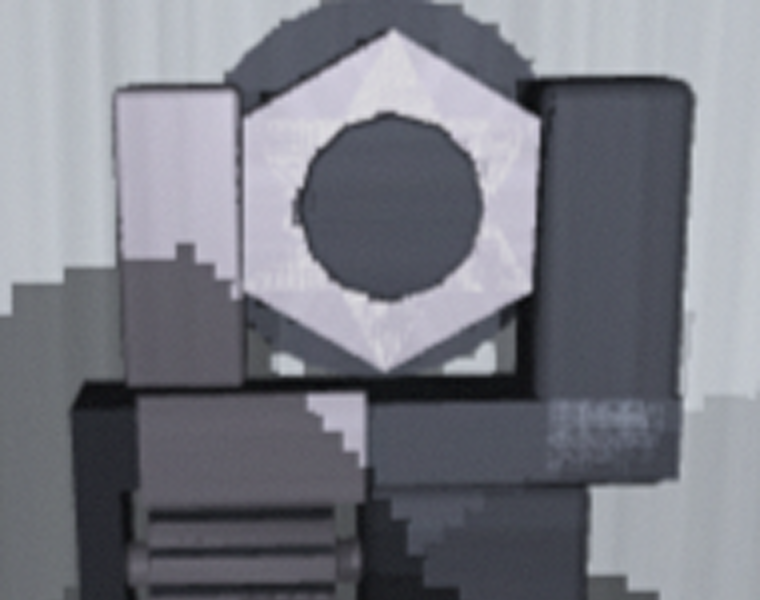

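```bash
python3 gap.py pics/w6.npz 240 548 205 4 260 130;python3 gap.py pics/w6.npz 245 541 205 4 260 130
```

```text
[0.5801 0.003  0.026 ] [ 0.581  -0.0287  0.026 ] gap 0.031743563087851145
[0.5801 0.0025 0.026 ] [ 0.581 -0.028  0.026] gap 0.030506780434302036
```

Emit:
play_rows([
  [0,-0.01,0],
  [0,-0.0195,0],
  [0,-0.0195,0.008],
  [0,-0.0195,0.0125],
  [0,-0.0195,0.0135],
  [0,-0.0195,0.0138],
  [0,-0.0195,0.0138],
], twist=[0,0,0,0,0,0,0], claw=[0,0,0,0,0,0,0])

```text
time: 10.25
position: [0.55, 0.0011, 0.0311]
tool_rot: [-3.14, 0.0, -1.54]
ft_force: [1.8, -1.0, 10.3]
gripper_width: -0.0002
```

Emit:
play_rows([
  [0,0,0.0004],
  [0,0,0.0004],
], twist=[0,0], claw=[0,0])

```text
time: 10.45
position: [0.5502, 0.0011, 0.0309]
tool_rot: [-3.14, 0.0, -1.54]
ft_force: [2.3, -0.5, 12.3]
gripper_width: -0.0
```

Emit:
play_rows([
  [0,0.002,-0.0004],
  [0,0.004,-0.0005],
], twist=[0,0], claw=[0,0])

```text
time: 10.65
position: [0.5468, 0.0011, 0.0316]
tool_rot: [-3.138, 0.0, -1.54]
ft_force: [7.2, -1.0, 12.8]
gripper_width: -0.0002
```

Emit:
play_rows([
  [0,0.002,0],
  [0,0.004,0],
], twist=[0,0], claw=[0,0])

```text
time: 10.85
position: [0.5434, 0.0009, 0.032]
tool_rot: [-3.137, 0.0, -1.54]
ft_force: [7.9, -0.5, 14.9]
gripper_width: 0.0005
```

Emit:
play_rows([
  [0,0.001,-0.0005],
  [0,0.003,-0.0008],
], twist=[0,0], claw=[0,0])

```text
time: 11.05
position: [0.5397, 0.0009, 0.0323]
tool_rot: [-3.139, 0.0, -1.54]
ft_force: [5.4, -0.7, 5.9]
gripper_width: 0.0004
```

```bash
python3 st.py; python3 - <<'E'
from rig import r
import cv2, numpy as np
c=r.read_camera("wrist"); cv2.imwrite("pics/w7.png",cv2.resize(c["img"][150:300,260:450],None,fx=4,fy=4,interpolation=2)[:600]); np.savez("pics/w7.npz",**c)
E
```

```text
11.05 [0.53968 0.00088 0.03229] [-3.1387e+00  3.0000e-04 -1.5399e+00] [ 5.36 -0.67  5.95]
```

View pics/w7.png

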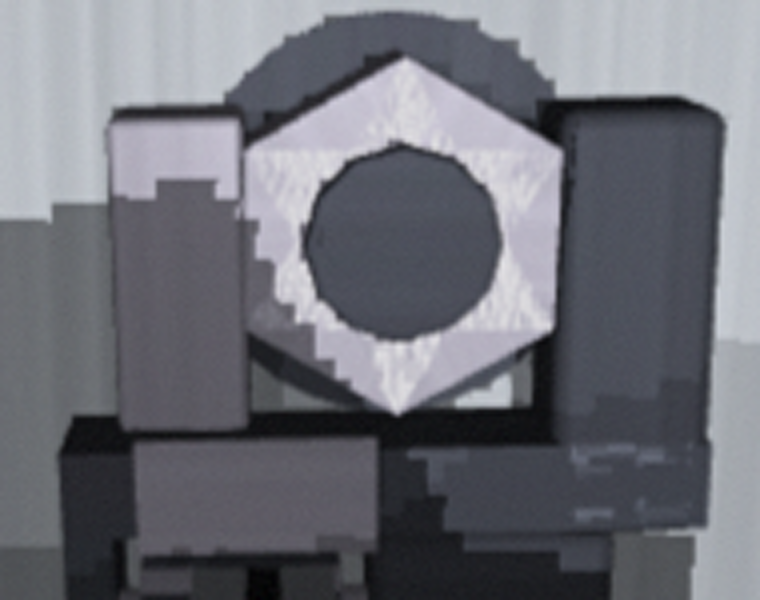

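```bash
python3 gap.py pics/w7.npz 243 565 240 4 260 150;python3 gap.py pics/w7.npz 246 560 240 4 260 150
```

```text
[0.58   0.0029 0.026 ] [ 0.581  -0.0282  0.026 ] gap 0.031047711036905585
[0.58   0.0026 0.026 ] [ 0.581  -0.0277  0.026 ] gap 0.030276336083926093
```

Emit:
play_rows([
  [0,0.002,0.0003],
  [0,0.004,0.0003],
], twist=[0,0], claw=[0,0])

```text
time: 11.3
position: [0.5364, 0.0008, 0.0324]
tool_rot: [-3.137, 0.0, -1.54]
ft_force: [9.5, -0.6, 11.0]
gripper_width: 0.0001
```

Emit:
play_rows([
  [0,0.002,-0.0002],
  [0,0.004,-0.0002],
], twist=[0,0], claw=[0,0])

```text
time: 11.5
position: [0.532, 0.0007, 0.0324]
tool_rot: [-3.138, 0.0, -1.54]
ft_force: [5.2, -0.1, 8.3]
gripper_width: -0.0002
```

Emit:
play_rows([
  [0,0,-0.006],
  [0,0,-0.03],
  [0,0,-0.07],
  [0,0,-0.07],
  [0,0,-0.07],
], twist=[0,0,0,0,0], claw=[0,0,0,0,0])

```text
time: 12.0
position: [0.5303, 0.0003, 0.1022]
tool_rot: [-3.141, -0.0, -1.54]
ft_force: [-0.6, 0.2, 0.5]
gripper_width: 0.0001
```

```bash
python3 st.py; python3 - <<'E'
from rig import r
import cv2, numpy as np
c=r.read_camera("wrist"); cv2.imwrite("pics/w8.png",cv2.resize(c["img"][110:290,255:415],None,fx=5,fy=5,interpolation=2)[:600]); np.savez("pics/w8.npz",**c)
cv2.imwrite("pics/w8f.png",c["img"])
E
```

```text
12.0 [5.3030e-01 3.0000e-04 1.0223e-01] [-3.1410e+00 -3.0000e-04 -1.5401e+00] [-0.63  0.16  0.5 ]
```

View pics/w8.png

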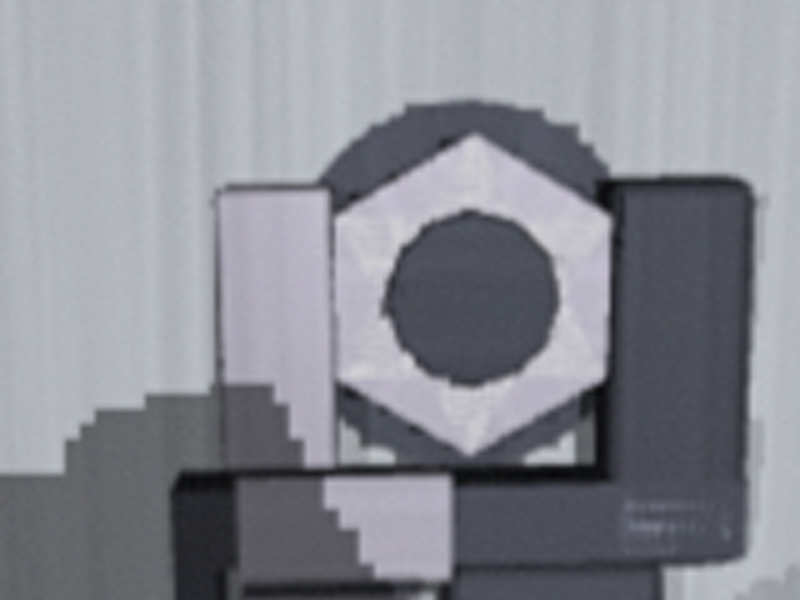

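View pics/w8f.png

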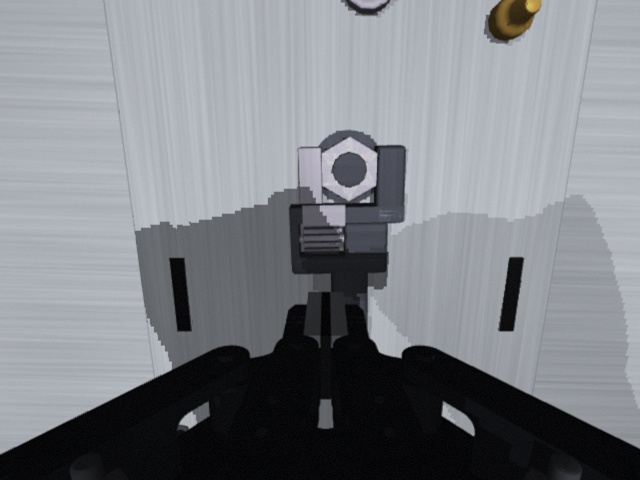

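Emit:
play_rows([
  [0.012,0.02,0],
  [0.024,0.04,0],
  [0.036,0.06,0],
  [0.048,0.081,0.01],
  [0.048,0.081,0.04],
  [0.048,0.081,0.065],
  [0.048,0.081,0.075],
  [0.048,0.081,0.082],
  [0.048,0.081,0.083],
  [0.048,0.081,0.083],
], twist=[0,0,0,0,0,0,0,0,0,0], claw=[0,0,0,0,0,0,0,0,0,0])

```text
time: 13.05
position: [0.4511, -0.0499, 0.0192]
tool_rot: [-3.141, 0.0, -1.54]
ft_force: [-0.5, 0.5, 0.5]
gripper_width: -0.0
```

```bash
python3 st.py; python3 - <<'E'
from rig import r
import cv2, numpy as np
c=r.read_camera("wrist"); cv2.imwrite("pics/w9.png",c["img"]); np.savez("pics/w9.npz",**c)
c=r.read_camera("top"); cv2.imwrite("pics/t9.png",cv2.resize(c["img"][170:300,255:365],None,fx=4.6,fy=4.6,interpolation=2)); np.savez("pics/t9.npz",**c)
E
```

```text
13.05 [ 0.45114 -0.04987  0.01919] [-3.1413  0.     -1.5397] [-0.48  0.5   0.5 ]
```

View pics/w9.png

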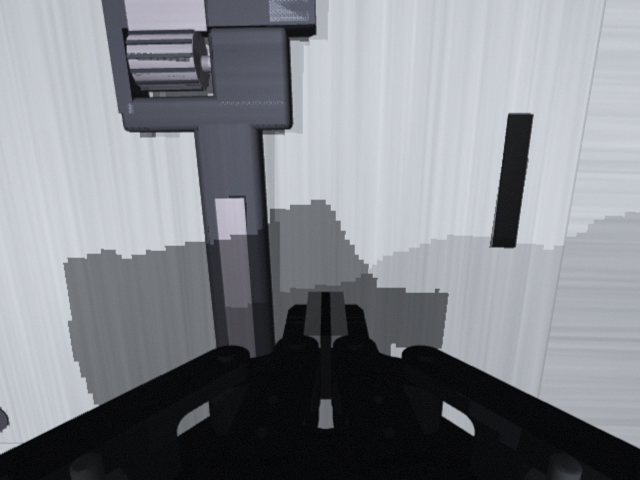

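View pics/t9.png

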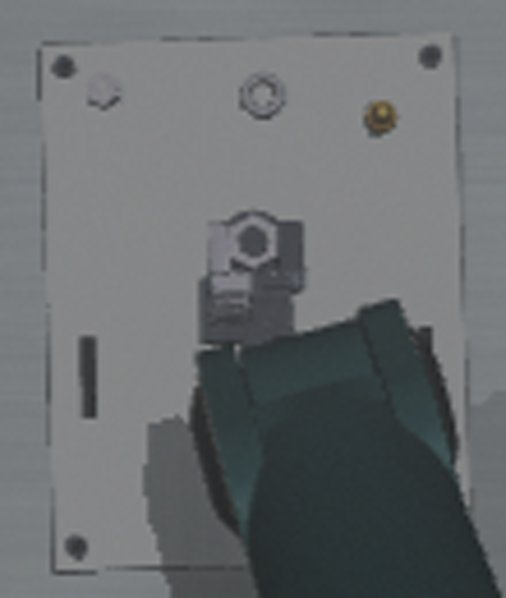

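```bash
python3 - <<'E'
import numpy as np
from h import *
c=np.load("pics/w9.npz")
for p in [(273,350),(263,150),(219,350),(197,150)]: print(p,bp(c,*p,.026).round(4))
# plan: TCP poses
N=np.array([.581,-.0127]); yaw0=-1.54
P0=np.array([.4511,-.0499]); tx=np.array([np.cos(yaw0),np.sin(yaw0)]); ty=np.array([np.sin(yaw0),-np.cos(yaw0)])
for th in np.linspace(-0.03,0.785,10):
    p=N+.13*np.array([-np.cos(th),np.sin(th)])+.019*np.array([-np.sin(th),-np.cos(th)])
    d=p-P0; print(round(th,3),(d@tx).round(4),(d@ty).round(4),"twist",round(th+.03,3))
E
```

```text
(273, 350) [ 0.4381 -0.0309  0.026 ]
(263, 150) [ 0.5139 -0.0279  0.026 ]
(219, 350) [ 0.4375 -0.0099  0.026 ]
(197, 150) [ 0.5132 -0.0056  0.026 ]
-0.03 -0.0143 -0.001 twist 0.0
0.061 -0.0261 0.0002 twist 0.091
0.151 -0.038 0.0003 twist 0.181
0.242 -0.0499 -0.0007 twist 0.272
0.332 -0.0616 -0.0027 twist 0.362
0.423 -0.0731 -0.0058 twist 0.453
0.513 -0.0842 -0.0099 twist 0.543
0.604 -0.095 -0.015 twist 0.634
0.694 -0.1052 -0.0211 twist 0.724
0.785 -0.1148 -0.0281 twist 0.815
```

Emit:
play_rows([
  [-0.004,0,0],
  [-0.008,0,0],
  [-0.01,0,0],
  [-0.012,0,0],
], twist=[0,0,0,0], claw=[0,0,0,0])

```text
time: 13.55
position: [0.4505, -0.0381, 0.0189]
tool_rot: [3.142, -0.0, -1.54]
ft_force: [-1.3, -4.8, 2.1]
gripper_width: -0.0001
```

Emit:
play_rows([
  [-0.001,0,0],
  [-0.002,0,0],
], twist=[0,0], claw=[0,0])

```text
time: 13.75
position: [0.4504, -0.0363, 0.0188]
tool_rot: [3.141, -0.0, -1.54]
ft_force: [-0.7, -4.7, 3.6]
gripper_width: 0.0003
```

```bash
cat > arc.py <<'E'
import numpy as np,sys
N=np.array([.581,-.0127]); px,py,yaw0,step,n=map(float,sys.argv[1:])
P0=np.array([px,py]); tx=np.array([np.cos(yaw0),np.sin(yaw0)]); ty=np.array([np.sin(yaw0),-np.cos(yaw0)])
for i in range(1,int(n)+1):
    a=-i*step; R=np.array([[np.cos(a),-np.sin(a)],[np.sin(a),np.cos(a)]])
    d=R@(P0-N)+N-P0; print([round(d@tx,4),round(d@ty,4),0],round(-a,3))
E
python3 arc.py .4504 -.0363 -1.54 .04 10
```

```text
[np.float64(-0.0053), np.float64(0.0007), 0] 0.04
[np.float64(-0.0106), np.float64(0.0011), 0] 0.08
[np.float64(-0.0159), np.float64(0.0014), 0] 0.12
[np.float64(-0.0212), np.float64(0.0014), 0] 0.16
[np.float64(-0.0265), np.float64(0.0013), 0] 0.2
[np.float64(-0.0318), np.float64(0.0009), 0] 0.24
[np.float64(-0.037), np.float64(0.0003), 0] 0.28
[np.float64(-0.0423), np.float64(-0.0005), 0] 0.32
[np.float64(-0.0475), np.float64(-0.0015), 0] 0.36
[np.float64(-0.0527), np.float64(-0.0027), 0] 0.4
```

Emit:
play_rows([
  [-0.0027,0.0004,0],
  [-0.0053,0.0007,0],
  [-0.008,0.0009,0],
  [-0.0106,0.0011,0],
], twist=[0.02,0.04,0.06,0.08], claw=[0,0,0,0])

```text
time: 14.15
position: [0.4488, -0.0258, 0.0188]
tool_rot: [3.141, -0.0, -1.621]
ft_force: [-1.2, -5.2, 4.1]
gripper_width: -0.0001
```

```bash
python3 st.py; python3 - <<'E'
from rig import r
import cv2, numpy as np
c=r.read_camera("top"); cv2.imwrite("pics/t10.png",cv2.resize(c["img"][200:270,270:350],None,fx=8,fy=8,interpolation=2)); np.savez("pics/t10.npz",**c)
E
```

```text
14.15 [ 0.44881 -0.02579  0.01879] [ 3.1411e+00 -4.0000e-04 -1.6214e+00] [-1.19 -5.16  4.12]
```

View pics/t10.png

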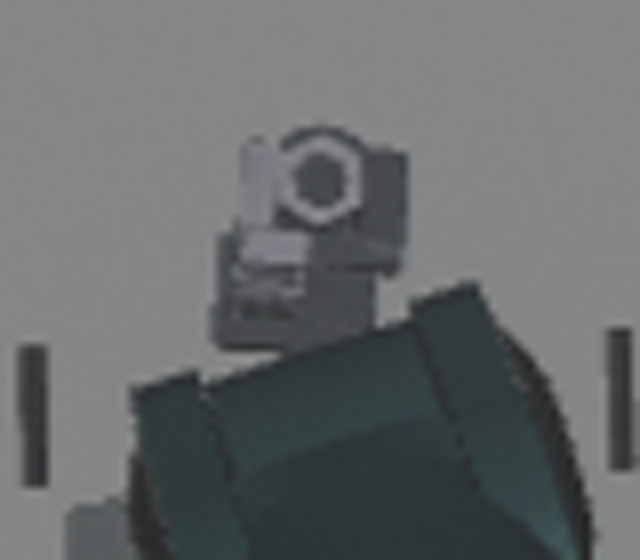

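```bash
python3 arc.py .4488 -.0258 -1.6206 .04 12
```

```text
[np.float64(-0.0053), np.float64(0.0007), 0] 0.04
[np.float64(-0.0106), np.float64(0.0012), 0] 0.08
[np.float64(-0.0159), np.float64(0.0014), 0] 0.12
[np.float64(-0.0212), np.float64(0.0015), 0] 0.16
[np.float64(-0.0265), np.float64(0.0013), 0] 0.2
[np.float64(-0.0318), np.float64(0.0009), 0] 0.24
[np.float64(-0.0371), np.float64(0.0003), 0] 0.28
[np.float64(-0.0423), np.float64(-0.0005), 0] 0.32
[np.float64(-0.0475), np.float64(-0.0015), 0] 0.36
[np.float64(-0.0527), np.float64(-0.0027), 0] 0.4
[np.float64(-0.0578), np.float64(-0.0041), 0] 0.44
[np.float64(-0.0629), np.float64(-0.0058), 0] 0.48
```

Emit:
play_rows([
  [-0.003,0.0004,-0.0002],
  [-0.0065,0.0008,-0.0003],
  [-0.0106,0.0012,-0.0003],
  [-0.0159,0.0014,-0.0003],
  [-0.0212,0.0015,-0.0003],
  [-0.0265,0.0013,-0.0003],
  [-0.0318,0.0009,-0.0003],
  [-0.0371,0.0003,-0.0003],
], twist=[0.023,0.05,0.08,0.12,0.16,0.2,0.24,0.28], claw=[0,0,0,0,0,0,0,0])

```text
time: 15.0
position: [0.45, 0.0118, 0.0189]
tool_rot: [3.141, -0.0, -1.902]
ft_force: [-3.1, -2.6, 2.1]
gripper_width: 0.0005
```

```bash
python3 st.py; python3 - <<'E'
from rig import r
import cv2, numpy as np
c=r.read_camera("wrist"); cv2.imwrite("pics/w11.png",c["img"]); np.savez("pics/w11.npz",**c)
c=r.read_camera("top"); cv2.imwrite("pics/t11.png",cv2.resize(c["img"][200:270,270:350],None,fx=8,fy=8,interpolation=2)); np.savez("pics/t11.npz",**c)
E
```

```text
15.0 [0.45003 0.01179 0.01892] [ 3.1406e+00 -4.0000e-04 -1.9019e+00] [-3.12 -2.61  2.1 ]
```

View pics/w11.png

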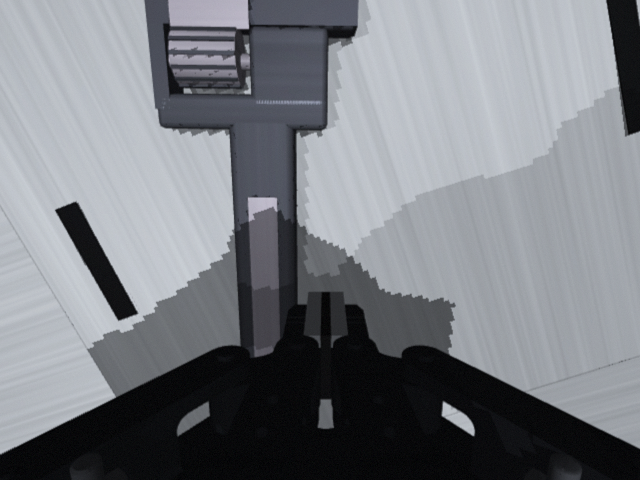

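View pics/t11.png

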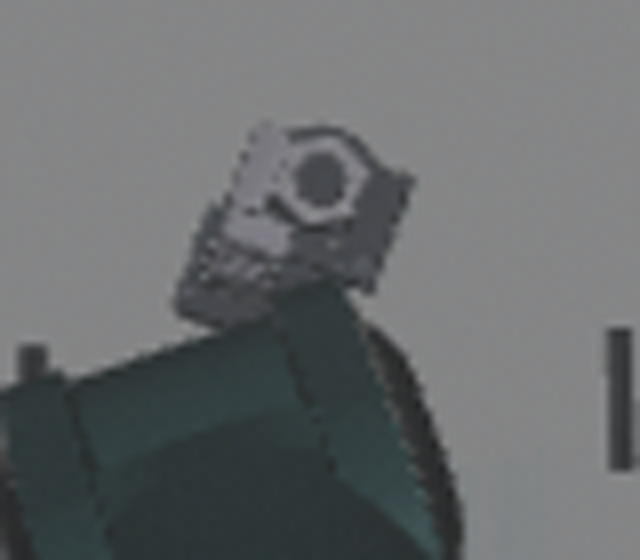

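```bash
python3 arc.py .4500 .0118 -1.9006 .04 11
```

```text
[np.float64(-0.0053), np.float64(0.0007), 0] 0.04
[np.float64(-0.0106), np.float64(0.0011), 0] 0.08
[np.float64(-0.0159), np.float64(0.0014), 0] 0.12
[np.float64(-0.0213), np.float64(0.0014), 0] 0.16
[np.float64(-0.0266), np.float64(0.0012), 0] 0.2
[np.float64(-0.0319), np.float64(0.0008), 0] 0.24
[np.float64(-0.0372), np.float64(0.0002), 0] 0.28
[np.float64(-0.0425), np.float64(-0.0006), 0] 0.32
[np.float64(-0.0477), np.float64(-0.0017), 0] 0.36
[np.float64(-0.0529), np.float64(-0.0029), 0] 0.4
[np.float64(-0.058), np.float64(-0.0044), 0] 0.44
```

Emit:
play_rows([
  [-0.003,0.0004,0],
  [-0.0065,0.0008,0],
  [-0.0106,0.0011,0],
  [-0.0159,0.0014,0],
  [-0.0213,0.0014,0],
  [-0.0266,0.0012,0],
  [-0.0319,0.0008,0],
  [-0.0372,0.0002,0],
  [-0.0412,-0.0004,0],
  [-0.0438,-0.0009,0],
], twist=[0.023,0.05,0.08,0.12,0.16,0.2,0.24,0.28,0.31,0.33], claw=[0,0,0,0,0,0,0,0,0,0])

```text
time: 16.1
position: [0.4652, 0.0532, 0.0189]
tool_rot: [3.141, -0.0, -2.231]
ft_force: [-4.2, -1.5, 0.8]
gripper_width: -0.0001
```

```bash
python3 st.py; python3 - <<'E'
from rig import r
import cv2, numpy as np
c=r.read_camera("top"); cv2.imwrite("pics/t12.png",cv2.resize(c["img"][200:270,270:350],None,fx=8,fy=8,interpolation=2)); np.savez("pics/t12.npz",**c)
c=r.read_camera("scene"); cv2.imwrite("pics/s12.png",cv2.resize(c["img"][210:330,220:400],None,fx=4.4,fy=4.4,interpolation=2)); np.savez("pics/s12.npz",**c)
E
```

```text
16.1 [0.46525 0.05323 0.01892] [ 3.1409e+00 -4.0000e-04 -2.2314e+00] [-4.23 -1.47  0.79]
```

View pics/t12.png

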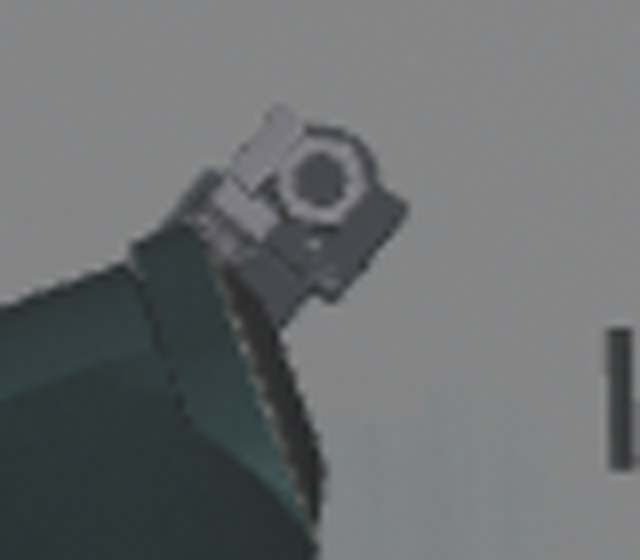

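View pics/s12.png

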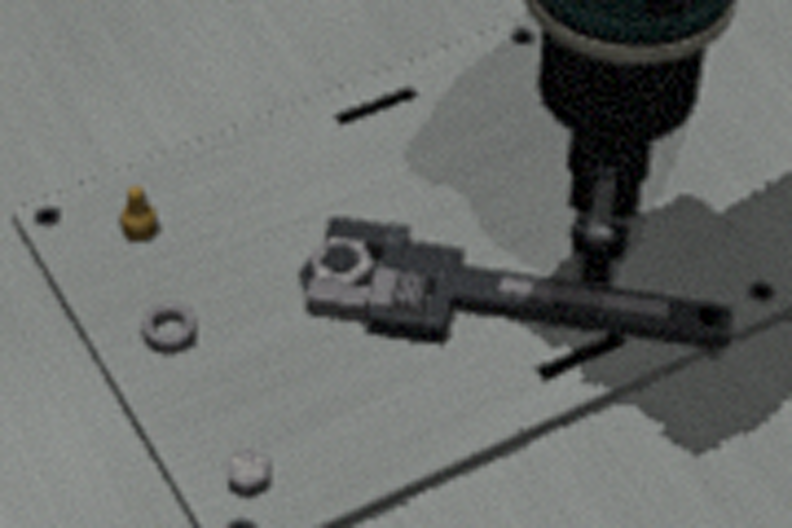

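Emit:
play_rows([
  [-0.003,0.0004,0],
  [-0.006,0.0008,0],
  [-0.009,0.001,0],
  [-0.0115,0.0012,0],
  [-0.0125,0.0013,0],
], twist=[0.023,0.046,0.068,0.085,0.092], claw=[0,0,0,0,0])

```text
time: 16.7
position: [0.4724, 0.0638, 0.0191]
tool_rot: [3.142, 0.0, -2.323]
ft_force: [-2.7, -1.8, -0.1]
gripper_width: 0.0002
```

Emit:
play_rows([
  [0.004,0,0],
  [0.015,0,0],
  [0.025,0,0],
  [0.025,0,-0.03],
  [0.025,0,-0.07],
  [0.025,0.0,-0.11],
  [0.025,-0.03,-0.14],
  [0.025,-0.03,-0.15],
  [0.025,-0.03,-0.15],
], twist=[0,0,0,0,0,0,0,0,0], claw=[0,0,0,0,0,0,0,0,0])

```text
time: 17.6
position: [0.4775, 0.0237, 0.1702]
tool_rot: [-3.14, 0.002, -2.324]
ft_force: [-1.0, 0.4, -0.4]
gripper_width: -0.0003
```

```bash
python3 st.py; python3 - <<'E'
from rig import r
import cv2, numpy as np
c=r.read_camera("wrist"); cv2.imwrite("pics/w13.png",c["img"]); np.savez("pics/w13.npz",**c)
c=r.read_camera("top"); cv2.imwrite("pics/t13.png",cv2.resize(c["img"][190:300,250:370],None,fx=5,fy=5,interpolation=2)); np.savez("pics/t13.npz",**c)
E
```

```text
17.6 [0.47746 0.02375 0.17018] [-3.1396e+00  1.7000e-03 -2.3236e+00] [-0.97  0.38 -0.44]
```

View pics/w13.png

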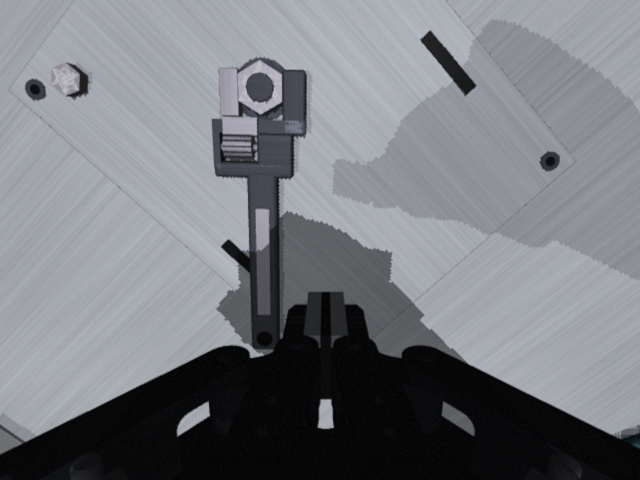

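View pics/t13.png

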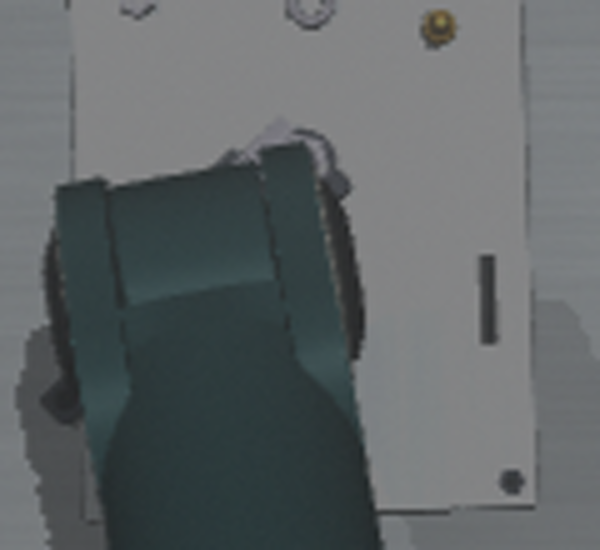

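Measure the final nut angle, fit and wrench origin from this view.

```bash
python3 - <<'E'
import cv2,numpy as np
c=np.load("pics/w13.npz"); cv2.imwrite("pics/w13c.png",cv2.resize(c["img"][50:190,200:330],None,fx=4.2,fy=4.2,interpolation=2))
E
```

```text
(no output)
```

View pics/w13c.png

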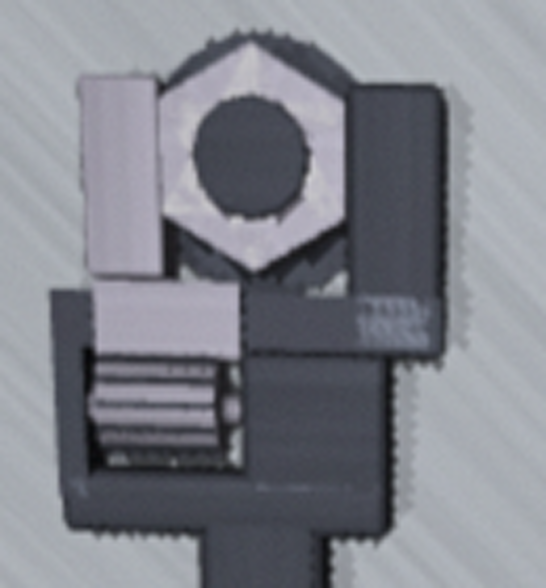

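```bash
python3 - <<'E'
import numpy as np
from h import *
c=np.load("pics/w13.npz"); f=lambda x,y:bp(c,200+x/4.2,50+y/4.2,.026)[:2]
ang=lambda a,b:np.arctan2(*(a-b)[::-1])
t,b=f(252,40),f(254,272); n=(t+b)/2; print("nut",n,"corner axis yaw",ang(t,b),"len",np.linalg.norm(t-b))
b0=np.load("pics/w1.npz"); g=lambda x,y:bp(b0,275+x/5,125+y/5,.026)[:2]
print("start corner yaw",ang(g(323,45),g(323,285)), "w8", )
b8=np.load("pics/w8.npz"); g=lambda x,y:bp(b8,255+x/5,110+y/5,.026)[:2]
print("w8 corner yaw",ang(g(475,132),g(470,457)), "fixed jaw outer", ang(g(752,190),g(745,540)))
# handle sides in w13
h=lambda u,v:bp(c,u,v,.026)[:2]
p,q=(h(248,200)+h(281,200))/2,(h(250,330)+h(279,330))/2
y=ang(p,q); print("handle yaw",y, "fixed face",ang(f(348,100),f(353,290)), ang(f(443,100),f(441,340)))
u=np.array([np.cos(y),np.sin(y)]); v=np.array([-u[1],u[0]])
print("handle-line offset of nut", (n-p)@v)
print("fixed face local y from nut",(f(349,155)-n)@v,"moving",(f(159,155)-n)@v, "handle end x", (h(264,348)-n)@u)
print("mouth tip x", (f(400,86)-n)@u)
E
```

```text
nut [ 0.58060935 -0.01223012] corner axis yaw -0.7877612290620566 len 0.035267534495278245
start corner yaw 0.009535074019005564 w8
w8 corner yaw 0.03149870136933979 fixed jaw outer 0.06462065052823016
handle yaw -0.7940865687623916 fixed face -0.7532546205005207 -0.7753021864868908
handle-line offset of nut 0.002904229964527423
fixed face local y from nut -0.015586821732036337 moving 0.01526841989418628 handle end x -0.19911842153483877
mouth tip x 0.011806408541228497
```

```bash
python3 -c "
from rig import r
print(r.finish_job())"; python3 st.py
```

```text
the job is handed in; nothing more can be done
None
the job is handed in; nothing more can be done
```

I closed the wrench's jaws on the nut, then pushed the handle to turn the nut about 45° clockwise, and handed the job in at about 17.7 s. No verdict was reported.

- **Closing the jaws:** I rolled the worm with four light strokes of the shut fingertips. The highest downward force I read was about 15 N, with up to 9.5 N of sideways drag. I stopped when the worm stalled, which showed as rising drag and a contact height that no longer changed.
- **Turning the nut:** I pushed the handle around an arc with about 5 N, then backed off and raised the arm about 15 cm above the plate.
- **Last wrist-camera check:**
  - **Nut angle:** it turned about 0.80 rad from its start (45° is 0.785).
  - **Jaw fit:** the jaw faces stood 15.6 mm and 15.3 mm either side of the nut's axis, so they fit snugly.
  - **Wrench position:** the wrench looked flat. Its origin was within about 1 mm of the nut's axis by the jaw faces and handle end.
- **What disagreed:** the handle's middle line measured 2.9 mm off the nut's axis. I put this down to a rough handle-edge reading extrapolated over distance. Depending on the feature used, the wrench's angle read between −0.75 and −0.79 rad.
- **Not measured:** I never measured the bystanders' positions. The moves stayed clear of them, and the ones in view looked undisturbed.

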